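# Unlock, turn and relock the utensil carousel

## Robot

A 6-joint arm with a two-finger parallel gripper is mounted at the origin on the work surface. World frame = base frame: x ahead of the robot, y to its left, z up, the work surface at z = 0. Lengths are in m, angles in rad, forces in N, time in s.
With the tool pointing down it reaches from about 0.425 to 0.95 m from the base axis. Payload 3.5 kg.
Tool frame: the origin (TCP) lies at the very end of the fingers, on their centre line; the grasp point (between the pads) lies 19 mm behind it; z points along the fingers, y is the line along which they close (so a half turn about z gives the same grasp; the last joint's range is limited). The gripper opens to 85 mm and grips with 20 to 120 N. Pads are 22 mm wide; open, the fingers measure 114 mm over their backs; the gripper's body (76 mm by 85 mm) begins 54 mm behind the grasp point. The pads swing forward as they close: fully open they stand 13 mm farther back than shut.
Start: joints at [1.104, 0.286, 1.577, -0, 1.279, -0.15], TCP at [0.21, 0.641, 0.201] pointing down, gripper open.
Joint ranges: [-2.77, 2.77], [-0.9, 2.22], [0.21, 2.48], [-1.53, 4.67], [0.24, 2.81], [-2.84, 2.84]. Speed limits (rad/s): [2.79, 2.79, 3.14, 3.14, 3.14, 3.14].

## Interface

Orientations are given as a unit quaternion [w, x, y, z].
In Python, from rig import * gives the robot as it stands.
- The arm moves only by the tool move_arm, never from a script. Its argument "motion" is a list of rows, each an object of numbers: "hand": the opening, from 0 (shut) to 1 (fully open); "tx", "ty", "tz": the shift along the tool's x, y, z in m; "yaw": the turn about the tool's z in degrees. A call has 1 to 12 rows; each row shifts and turns the commanded pose from where the row before left it, along the tool's axes as they then stand; what a row does not reach is not made up. A row lasts 1/12 s, in which the tool goes at most 41.7 mm and 7.16 degrees, less where a joint would pass 70% of its speed; a pose out of reach is approached as far as the arm can. A call with a gripper value outside its range is refused whole. The fingers move at their own pace and stop on an object; "force" is the grip in N (left out, the last holds). Time passes only in rows, so rows that do not move let the fingers close. It gives the time, the measured TCP pose, the force, the opening and the grip force at its end, in the units of the state.
- sense(): the state, without advancing time (a new reading comes with each control period).
- grab_frame(name): name is "scene" or "top" or "wrist"; returns the picture (480x640x3 uint8, red, green, blue); there is no depth.
- camera_info(name): a dict with "fx", "fy", "cx", "cy" (pixels), "world_to_cam" (4x4, takes a point from world to camera coordinates). Camera axes: x right, y up, looking along -z (the intrinsics and any distortion apply to the point x, -y, -z); pixel columns grow to the right and rows downward; lengths in m; the calibration is good to about 2 mm. A picture is of the moment at which its call begins: read the wrist's pose just before it. camera_info takes no time and is no camera call; for the wrist camera it gives the pose at the moment of the call.
- hand_in(): hands the job in; it is judged then, once.
The state is a dict: "t": time; "qpos": joint angles; "qvel": joint speeds; "tau": joint torques, N m; "tcp_pos": TCP position; "orientation": TCP orientation; "force": force on the tool from outside, world axes, zero at the start; "torque": the same for the moment, N m; "gripper_width": finger opening in m; "grasp_force": force on a finger pad.
Only numpy, scipy, OpenCV 4.12 (cv2) and the standard library are available. Lean on these libraries where they do the work, as an engineer would, in place of code of your own. Each camera call takes 0.05 s, during which the arm holds its last target. There are 200 camera calls.

## Task

The utensil carousel on the board is locked by a spring plunger with a red T-handle. Pull the plunger up and give it a quarter twist so that it stays out by itself, let go of it, and turn the carousel one notch by its black top handle so that the wooden spoon moves round to the side where the blue bowl stands; then twist the plunger back so that it drops fully home and locks the carousel there. Leave the bowl, the mug, the green bottle and the tin where they are.

Things in the scene. Friction and masses are not known exactly. Their poses are not given: they have to be found in the camera images.
- carousel_axis (a point): Utensil carousel, on its turning axis at board level. Grey foot fixed to the board carries a white turntable 280 mm across with a blue rim ring, three cups 125 mm high (orange: wooden spoon; grey: forks; utensils fixed, up to 225 mm high), a low soap tray and a central post. Axes belong to the fixed foot: x from the plunger to the turning axis and on beyond, y to the left of that. Its place and yaw vary.
- carousel (a joint): Turn in rad, 0 at the start (spoon cup straight away from the plunger), positive anticlockwise from above. +1.047 (one notch) brings the spoon to the foot's +y side, -1.047 to its -y side. Light friction (0.06 N m), stays where left. The pin enters a notch if within about 0.03 rad and centres itself; locked play 0.01 rad.
- carousel_handle (a point): Centre of the black handle bar atop the central post: 90 mm long, 18 mm wide, 26 mm high, centre 262 mm above the board on the turning axis. x axis along the bar, towards the spoon. Clear above the utensils, so it can be gripped across its width from above and turned.
- spoon_cup (a point): Centre of the mouth of the orange cup with the wooden spoon, 68 mm from the turning axis, 125 mm above the board. The blue ring outside the cups (110 to 136 mm from the axis, top 44 mm high) has six notches 60 degrees apart for the lock pin.
- plunger_handle (a point): Centre of the plunger's red T-bar, 75 mm long, 16 mm wide, 24 mm high; 118 mm above the board when home, on the plunger's vertical axis, 125 mm from the turning axis on the foot's -x side. x axis along the bar; when home the bar points at the turning axis. Below it a slotted dark collar, top 86 mm above the board.
- plunger_lift (a joint): Plunger height in m: 0 home (lock pin 13 mm deep in a notch), 0.030 fully up. A spring pulls it down, 6 N at home to 11 N fully up. When home the cross pin in the collar's slot stops twisting; from 0.020 up it is clear. Twisted over 0.6 rad away it rests on the collar at about 0.0195 by itself, lock pin clear of the ring.
- plunger_twist (a joint): Twist of the T-bar in rad, 0 when the bar points at the turning axis (in line with the slot), positive anticlockwise from above, range -1.6 to 1.6; either way serves; stays where left. Back within about 0.1 rad of 0 the spring drives it down: fully home over a notch, else it stops at about 0.013 on the ring.
- blue_bowl: Blue ceramic bowl, 124 mm across and 60 mm high, loose on the board about 210 mm from the carousel's axis, to the left or right of the carousel (foot's +y or -y side); it marks the side for the spoon. Origin: centre of its underside.
- mug: Terracotta mug, 84 mm across, 90 mm high, loose, on the other side of the carousel. Origin: centre of its underside.
- soap_bottle: Green bottle, 64 mm across, 190 mm high, loose, to the left. Origin: centre of its underside.
- tin: Tin can, 76 mm across, 100 mm high, loose, to the left. Origin: centre of its underside.
There are look-alikes about, which are no part of the job. Of the things like the blue_bowl, leave any that is turquoise; of the rest the larger one is meant.

How it is judged:
On the way, in this order (a step that is already met when the one before it is completed fails the run):
1. the plunger is pulled out and twisted and stays out by itself, with the fingers off it and the carousel still at its old notch (value of joint plunger_lift above 0.015 m and contact force between the fingers and plunger_twist below 0.1 N and value of joint carousel between -0.3 and 0.3 rad), for 0.2 s.
2. with the plunger still out, the carousel is turned one notch so that the spoon is on the bowl's side (value of joint plunger_lift above 0.015 m and ((y of blue_bowl in the frame of carousel_axis above 0 m and value of joint carousel between 0.9272 and 1.1672 rad) or (y of blue_bowl in the frame of carousel_axis below 0 m and value of joint carousel between -1.1672 and -0.9272 rad))), for 0.2 s.
At the end, for the whole second after the job is handed in: The carousel stands at the notch with the spoon on the blue bowl's side (within 0.05 rad of +1.047 if the bowl is on the foot's +y side, of -1.047 if on its -y side), at rest, and the plunger is home (lift below 4 mm) (((y of blue_bowl in the frame of carousel_axis above 0 m and value of joint carousel between 0.9972 and 1.0972 rad) or (y of blue_bowl in the frame of carousel_axis below 0 m and value of joint carousel between -1.0972 and -0.9972 rad)) and value of joint plunger_lift below 0.004 m and velocity of joint carousel between -0.05 and 0.05 rad/s); the robot touches nothing.
It fails at once if the blue bowl, mug, bottle or tin is moved more than 30 mm (distance of any of blue_bowl, mug, soap_bottle, tin from where it was at the start of the episode above 0.03 m).
It also fails if it takes over 58 s, if anything falls off the work surface, if the arm or the gripper's body presses on something with over 40 N, if the wrist force passes 120 N, or if a joint passes its speed limit or range.

## Working session

There is one attempt and no reset: what is moved stays moved. The work goes in short steps, Python scripts to look and compute and a tool call to move; the robot and the scene stay as the last step left them, time stands still between calls to the robot, and variables do not carry over. Pictures are saved under pics/ and viewed, at most 10 in all, crops included, and the job is handed in when it is done.

Besides the shell and the picture viewer there is one more tool, called after "Call:" in YAML: its name, and indented under it one key for each argument. move_arm: Moves the arm, as the interface text tells. Its arguments: {"type":"object","properties":{"motion":{"type":"array","items":{"type":"object","properties":{"hand":{"type":"number"},"tx":{"type":"number"},"ty":{"type":"number"},"tz":{"type":"number"},"yaw":{"type":"number"}}}},"force":{"type":"number"}},"required":["motion"]}

```bash
mkdir -p pics; python3 - <<'E'
from rig import *
import cv2,numpy as np
for n in("scene","top"):
    im=grab_frame(n);cv2.imwrite(f"pics/{n}0.png",cv2.cvtColor(im,cv2.COLOR_RGB2BGR))
    c=camera_info(n);print(n,{k:(np.round(v,3).tolist() if not isinstance(v,str) else v) for k,v in c.items()})
s=sense();print(s)
E
```

```text
scene {'fx': 523.93, 'fy': 523.93, 'cx': 317.901, 'cy': 232.634, 'world_to_cam': [[0.138, 0.99, 0.002, -0.179], [-0.585, 0.08, 0.807, 0.2], [0.799, -0.112, 0.591, -1.568], [0.0, 0.0, 0.0, 1.0]]}
top {'fx': 447.984, 'fy': 447.984, 'cx': 314.998, 'cy': 236.817, 'world_to_cam': [[-0.015, -1.0, 0.012, 0.101], [0.98, -0.012, 0.199, -0.588], [-0.199, 0.015, 0.98, -1.039], [0.0, 0.0, 0.0, 1.0]]}
{'t': 0.1, 'qpos': array([ 1.10400569e+00,  2.87114086e-01,  1.57803628e+00, -6.46378337e-06,
        1.27862943e+00, -1.50015494e-01]), 'qvel': array([ 0.00079163, -0.00310549, -0.00258704,  0.00141354, -0.00044935,
       -0.00163185]), 'tau': array([ 1.89510007e-03, -4.07296371e+01, -2.93699706e+01, -1.06425293e-04,
        3.36146470e-03, -9.90801254e-07]), 'tcp_pos': array([0.2099442 , 0.64081682, 0.19985784]), 'orientation': array([-3.28991037e-04,  1.57725151e-01,  9.87482446e-01, -1.04291252e-03]), 'force': array([ 0.14634643,  0.83559309, -0.3452583 ]), 'torque': array([-0.02525962, -0.02144737, -0.02894303]), 'grasp_force': 0.0, 'gripper_width': 0.08539865549563012}
```

View pics/scene0.png

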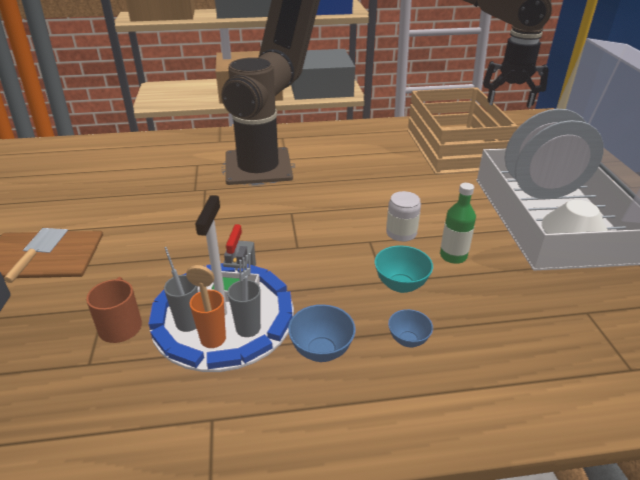

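View pics/top0.png

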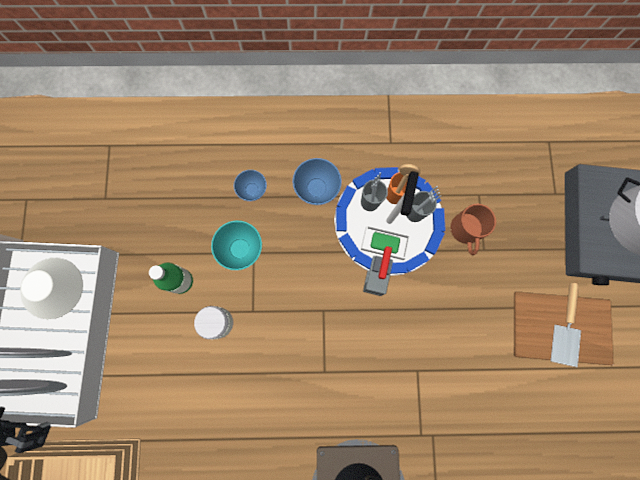

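The top view shows three bowls: large blue at (317,181), small blue at (250,185) and turquoise at (236,246). The large blue one fits, since it isn't turquoise and is the larger of the other two. It stands to the left (+y) of the carousel at (390,222), and the mug is on the right at (472,224). The red T-bar is at (385,262) and the black handle at (410,192).

Next I'll measure and make one enlarged crop.

```bash
cat > h.py <<'E'
import numpy as np,cv2
from rig import *
def ray(c,uv):
    M=np.array(c["world_to_cam"]);R=M[:3,:3];o=-R.T@M[:3,3]
    uv=np.atleast_2d(uv).astype(float)
    d=np.c_[(uv[:,0]-c["cx"])/c["fx"],-(uv[:,1]-c["cy"])/c["fy"],-np.ones(len(uv))]@R
    return o,d
def onz(c,uv,z):
    o,d=ray(c,uv);return o+d*((z-o[2])/d[:,2])[:,None]
def proj(c,P):
    M=np.array(c["world_to_cam"]);p=np.atleast_2d(P)@M[:3,:3].T+M[:3,3]
    return np.c_[c["cx"]+c["fx"]*p[:,0]/-p[:,2],c["cy"]-c["fy"]*p[:,1]/-p[:,2]]
E
python3 - <<'E'
from h import *
from scipy.optimize import least_squares
im=cv2.imread("pics/top0.png");c=camera_info("top");print([k for k in c])
hsv=cv2.cvtColor(im,cv2.COLOR_BGR2HSV);H,S,V=cv2.split(hsv)
box=np.zeros(H.shape,bool);box[160:300,328:450]=1
ring=(H>105)&(H<130)&(S>190)&box
red=((H<6)|(H>174))&(S>190)&(V>90)&box; red[:235]=0
ys,xs=np.nonzero(ring);print(len(xs))
P=onz(c,np.c_[xs,ys],0.044)[:,:2]
hull=cv2.convexHull(P.astype(np.float32))[:,0]
r=least_squares(lambda p:np.hypot(*(hull-p[:2]).T)-p[2],[.6,-.1,.136],loss='soft_l1',f_scale=.002);print("circle",r.x)
ys,xs=np.nonzero(red);print("red",len(xs),xs.min(),xs.max(),ys.min(),ys.max())
Q=onz(c,np.c_[xs,ys],0.125)[:,:2];m=Q.mean(0);w,v=np.linalg.eigh(np.cov(Q.T));a=v[:,1];a*=np.sign(a[0]);print("red c",m,"yaw",np.arctan2(a[1],a[0]),"ext",np.ptp(Q@a),np.ptp(Q@v[:,0]), "to axis yaw",np.arctan2(*(r.x[:2]-m)[::-1]),np.hypot(*(r.x[:2]-m)))
blk=(V<60)&box; blk[:165]=0;blk[225:]=0;blk[:,:398]=0;blk[:,422:]=0
n,l,st,ce=cv2.connectedComponentsWithStats(blk.astype(np.uint8));i=1+st[1:,4].argmax();ys,xs=np.nonzero(l==i)
Q=onz(c,np.c_[xs,ys],0.27)[:,:2];w,v=np.linalg.eigh(np.cov(Q.T));a=v[:,1];a*=np.sign(a[0]);m=Q.mean(0);print("handle",st[i],m,np.arctan2(a[1],a[0]),np.ptp(Q@a),np.ptp(Q@v[:,0]))
for n,uv in dict(bowl=(317,181),mug=(470,224),bottle=(170,278),tin=(212,323)).items(): print(n,onz(c,uv,.05))
o=im.copy();o[ring]=(255,255,0);o[red]=(0,255,255);o[l==i]=(255,0,255)
a=np.vstack([im[140:310,210:510],o[140:310,210:510]]);cv2.imwrite("pics/crop.png",cv2.resize(a,None,fx=1.7,fy=1.7,interpolation=cv2.INTER_CUBIC))
E
```

```text
['fx', 'fy', 'cx', 'cy', 'world_to_cam']
965
circle [ 0.63588871 -0.09639364  0.13565607]
red 129 379 390 247 278
red c [ 0.51438161 -0.06406907] yaw -0.24570862473854993 ext 0.07347295851182717 0.01499269181534886 to axis yaw -0.2600081520210008 0.12573326739937163
handle [401 172  17  45 413] [ 0.63272421 -0.09505016] -0.2510361108322943 0.09484227674199897 0.01977826301416248
bowl [[0.73534377 0.08521486 0.05      ]]
mug [[ 0.61899655 -0.29467763  0.05      ]]
bottle [[0.49400686 0.44399365 0.05      ]]
tin [[0.38577041 0.33958399 0.05      ]]
```

View pics/crop.png

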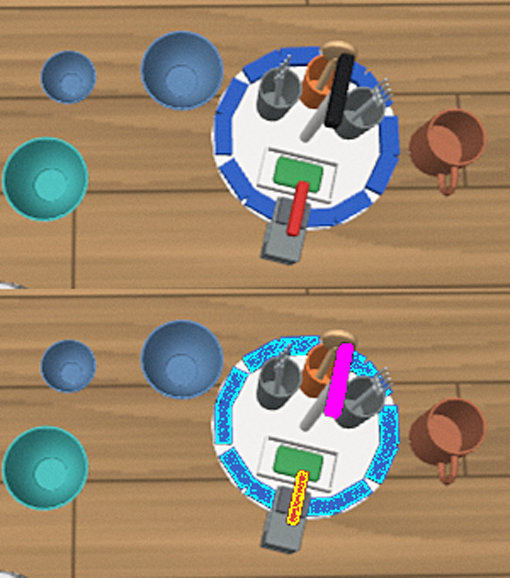

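The crop confirms it: the large blue bowl is on the carousel's left (+y) side, so the carousel turns +1.047. The ring, red bar and handle masks are clean, with the axis at about (0.634,-0.096), foot yaw -0.252 and the plunger at (0.514,-0.064). I'm moving above the plunger now. I'll twist it clockwise, because joint 6 has room that way.

Call:
move_arm:
  motion:
    - {"tz": -0.03,"hand": 1}
    - {"tz": -0.03}
    - {"tx": -0.0235,"ty": -0.0265}
    - {"tx": -0.0235,"ty": -0.0265}
    - {"tx": -0.0235,"ty": -0.0265}
    - {"tx": -0.0235,"ty": -0.0265}
    - {"tx": -0.0235,"ty": -0.0265}
    - {"tx": -0.0235,"ty": -0.0265}
    - {"tx": -0.0235,"ty": -0.0265}
    - {"tx": -0.0235,"ty": -0.0265}
    - {"tx": -0.0235,"ty": -0.0265}
    - {"tx": -0.0235,"ty": -0.0265}

```text
invalid input
```

Call:
move_arm:
  motion:
    - {"tx": -0.0228,"ty": -0.0258}
    - {"tx": -0.0228,"ty": -0.0258}
    - {"tx": -0.0228,"ty": -0.0258}
    - {"tx": -0.0228,"ty": -0.0258}
    - {"tx": -0.0228,"ty": -0.0258}
    - {"tx": -0.0228,"ty": -0.0258}
    - {"tx": -0.0228,"ty": -0.0258}
    - {"tx": -0.0228,"ty": -0.0258}
    - {"tx": -0.0228,"ty": -0.0258}
    - {"tx": -0.0228,"ty": -0.0258}
    - {"tx": -0.0228,"ty": -0.0258}
    - {"tx": -0.0228,"ty": -0.0258,"yaw": -3.7}

```text
invalid input
```

```bash
cat >> h.py <<'E'
from scipy.spatial.transform import Rotation as Ro
def togo(xyz,barYaw):
    s=sense();q=s["orientation"];R=Ro.from_quat([q[1],q[2],q[3],q[0]]).as_matrix()
    xy=np.arctan2(R[1,0],R[0,0]);dy=(barYaw-xy+np.pi/2)%np.pi-np.pi/2
    print("t",round(s["t"],2),"tcp",s["tcp_pos"].round(4),"xyaw",round(xy,3),"tool shift",(R.T@(np.array(xyz)-s["tcp_pos"])).round(4),"tool yaw deg",round(-np.degrees(dy),1),"F",s["force"].round(1),"w",round(s["gripper_width"],4),"g",round(s["grasp_force"],1),"q6",round(s["qpos"][5],2),"tilt",R[:,2].round(3))
E
python3 - <<'E'
from h import *
togo([.514,-.064,.102],-.252)
c=camera_info("wrist");im=grab_frame("wrist");cv2.imwrite("pics/w1.png",im[...,::-1])
for n,P in dict(bar=[[.514,-.064,.13]],ax=[[.634,-.096,.275]]).items(): print(n,proj(c,P))
E
```

```text
t 0.1 tcp [0.2099 0.6408 0.1999] xyaw 2.825 tool shift [-0.5085 -0.5748  0.0989] tool yaw deg -3.7 F [ 0.1  0.8 -0.3] w 0.0854 g 0.0 q6 -0.15 tilt [-0.001 -0.002 -1.   ]
bar [[-186.83404079  663.23487659]]
ax [[-334.16461588  980.98712323]]
```

View pics/w1.png

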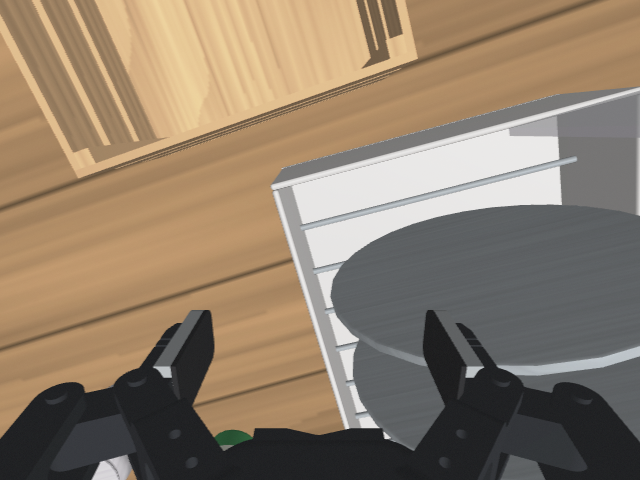

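The wrist view only shows the start area (crate and dish rack), because the moves were refused. I'll resend them with every field filled in each row.

Call:
move_arm:
  motion:
    - {"hand": 1,"tx": 0,"ty": 0,"tz": -0.03,"yaw": 0}
    - {"hand": 1,"tx": 0,"ty": 0,"tz": -0.03,"yaw": 0}
    - {"hand": 1,"tx": -0.0235,"ty": -0.0265,"tz": 0,"yaw": 0}
    - {"hand": 1,"tx": -0.0235,"ty": -0.0265,"tz": 0,"yaw": 0}
    - {"hand": 1,"tx": -0.0235,"ty": -0.0265,"tz": 0,"yaw": 0}
    - {"hand": 1,"tx": -0.0235,"ty": -0.0265,"tz": 0,"yaw": 0}
    - {"hand": 1,"tx": -0.0235,"ty": -0.0265,"tz": 0,"yaw": 0}
    - {"hand": 1,"tx": -0.0235,"ty": -0.0265,"tz": 0,"yaw": 0}
    - {"hand": 1,"tx": -0.0235,"ty": -0.0265,"tz": 0,"yaw": 0}
    - {"hand": 1,"tx": -0.0235,"ty": -0.0265,"tz": 0,"yaw": 0}
    - {"hand": 1,"tx": -0.0235,"ty": -0.0265,"tz": 0,"yaw": 0}
    - {"hand": 1,"tx": -0.0235,"ty": -0.0265,"tz": 0,"yaw": 0}
  force: 60

```text
t: 1.15
tcp_pos: [0.3511, 0.3147, 0.2609]
orientation: [-0.0, 0.158, 0.988, -0.0]
force: [0.6, -0.1, -0.5]
gripper_width: 0.0854
grasp_force: 0.0
```

Call:
move_arm:
  motion:
    - {"hand": 1,"tx": -0.0228,"ty": -0.0258,"tz": 0,"yaw": 0}
    - {"hand": 1,"tx": -0.0228,"ty": -0.0258,"tz": 0,"yaw": 0}
    - {"hand": 1,"tx": -0.0228,"ty": -0.0258,"tz": 0,"yaw": 0}
    - {"hand": 1,"tx": -0.0228,"ty": -0.0258,"tz": 0,"yaw": 0}
    - {"hand": 1,"tx": -0.0228,"ty": -0.0258,"tz": 0,"yaw": 0}
    - {"hand": 1,"tx": -0.0228,"ty": -0.0258,"tz": 0,"yaw": 0}
    - {"hand": 1,"tx": -0.0228,"ty": -0.0258,"tz": 0,"yaw": 0}
    - {"hand": 1,"tx": -0.0228,"ty": -0.0258,"tz": 0,"yaw": 0}
    - {"hand": 1,"tx": -0.0228,"ty": -0.0258,"tz": 0,"yaw": 0}
    - {"hand": 1,"tx": -0.0228,"ty": -0.0258,"tz": 0,"yaw": 0}
    - {"hand": 1,"tx": -0.0228,"ty": -0.0258,"tz": 0,"yaw": -1.7}
    - {"hand": 1,"tx": -0.0228,"ty": -0.0258,"tz": 0,"yaw": -2}

```text
t: 2.15
tcp_pos: [0.5156, -0.0643, 0.2608]
orientation: [-0.0, 0.125, 0.992, 0.0]
force: [0.4, 0.8, -0.1]
gripper_width: 0.0853
grasp_force: 0.0
```

```bash
python3 - <<'E'
from h import *
togo([.514,-.064,.102],-.252)
c=camera_info("wrist");im=grab_frame("wrist");cv2.imwrite("pics/w2.png",im[...,::-1])
for n,P in dict(bar=[[.514,-.064,.13]],ax=[[.634,-.096,.275]]).items(): print(n,proj(c,P))
H,S,V=cv2.split(cv2.cvtColor(im,cv2.COLOR_RGB2HSV));red=(((H<6)|(H>174))&(S>190)&(V>60)).astype(np.uint8)
n,l,st,ce=cv2.connectedComponentsWithStats(red);i=1+st[1:,4].argmax();ys,xs=np.nonzero(l==i);print(st[i],ce[i])
Q=onz(c,np.c_[xs,ys],0.13)[:,:2];w,v=np.linalg.eigh(np.cov(Q.T));a=v[:,1];a*=np.sign(a[0]);print(Q.mean(0),np.arctan2(a[1],a[0]),np.ptp(Q@a),np.ptp(Q@v[:,0]))
E
```

```text
t 2.15 tcp [ 0.5156 -0.0643  0.2608] xyaw 2.89 tool shift [ 1.500e-03 -1.000e-04  1.588e-01] tool yaw deg 0.0 F [ 0.4  0.8 -0.1] w 0.0853 g 0.0 q6 -1.64 tilt [-0.  0. -1.]
bar [[317.46289268 215.73349978]]
ax [[315.28414514 484.05237229]]Traceback (most recent call last):
  File "<stdin>", line 6, in <module>
ValueError: attempt to get argmax of an empty sequence
```

View pics/w2.png

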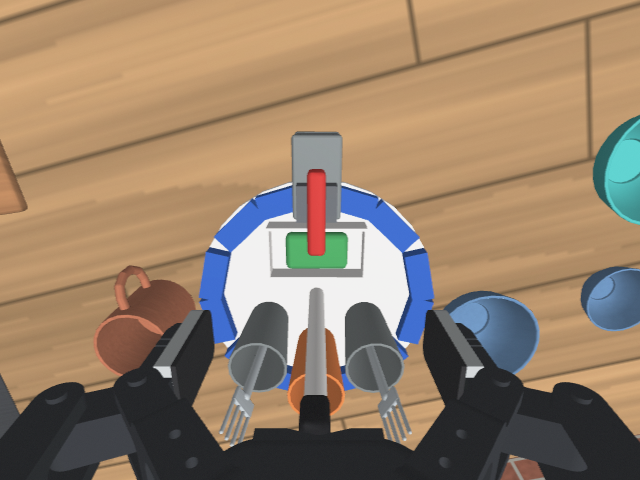

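The wrist view shows the red bar centred at (317,213), in line with the gripper and matching the predicted (317,216). Next: descend and grip.

Call:
move_arm:
  motion:
    - {"hand": 1,"tx": 0.0015,"ty": 0,"tz": 0.035,"yaw": 0}
    - {"hand": 1,"tx": 0,"ty": 0,"tz": 0.035,"yaw": 0}
    - {"hand": 0.7,"tx": 0,"ty": 0,"tz": 0.035,"yaw": 0}
    - {"hand": 0.7,"tx": 0,"ty": 0,"tz": 0.032,"yaw": 0}
    - {"hand": 0.7,"tx": 0,"ty": 0,"tz": 0.02,"yaw": 0}
    - {"hand": 0,"tx": 0,"ty": 0,"tz": 0,"yaw": 0}
    - {"hand": 0,"tx": 0,"ty": 0,"tz": 0,"yaw": 0}
    - {"hand": 0,"tx": 0,"ty": 0,"tz": 0,"yaw": 0}
    - {"hand": 0,"tx": 0,"ty": 0,"tz": 0,"yaw": 0}
    - {"hand": 0,"tx": 0,"ty": 0,"tz": 0,"yaw": 0}
    - {"hand": 0,"tx": 0,"ty": 0,"tz": 0,"yaw": 0}
  force: 60

```text
t: 3.12
tcp_pos: [0.5151, -0.0625, 0.1058]
orientation: [0.002, 0.126, 0.992, -0.0]
force: [1.0, 0.1, 0.0]
gripper_width: -0.0003
grasp_force: 0.0
```

```bash
python3 - <<'E'
from h import *
togo([.514,-.064,.102],-.252)
im=grab_frame("scene");w=grab_frame("wrist")
a=cv2.resize(im[170:370,130:330],(480,480),interpolation=cv2.INTER_CUBIC)
b=cv2.resize(w,None,fx=.5,fy=.5);b=cv2.copyMakeBorder(b,0,240,0,0,cv2.BORDER_CONSTANT)
cv2.imwrite("pics/g1.png",np.hstack([a,b])[...,::-1])
E
```

```text
t 3.12 tcp [ 0.5151 -0.0625  0.1058] xyaw 2.889 tool shift [ 0.0007 -0.0017  0.0038] tool yaw deg -0.0 F [1.  0.1 0. ] w -0.0003 g 0.0 q6 -1.64 tilt [ 0.003 -0.001 -1.   ]
```

View pics/g1.png

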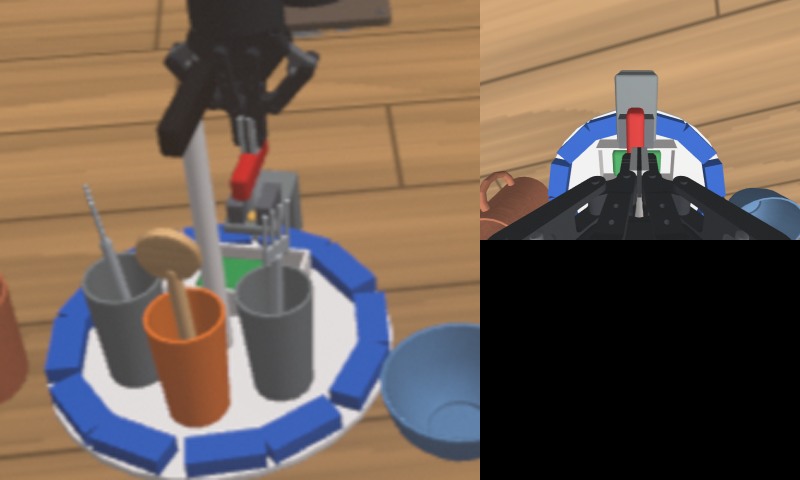

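```bash
python3 - <<'E'
from h import *
c=camera_info("scene");w=camera_info("wrist");s=sense();u=np.array([.968,-.25,0])
b=np.array([.514,-.064,0])
for n,P in dict(tcp=s["tcp_pos"],near_top=b+.0375*u+[0,0,.13],near_bot=b+.0375*u+[0,0,.106],far_top=b-.0375*u+[0,0,.13],far_bot=b-.0375*u+[0,0,.106]).items():
    print(n,"scene",proj(c,P).round(1),"g1",((proj(c,P)-[130,170])*2.4).round(0),"wrist/2+480",(proj(w,P)/2+[480,0]).round(0))
im=grab_frame("scene");x=grab_frame("wrist")
a=cv2.resize(im[200:270,200:270],(400,400),interpolation=cv2.INTER_CUBIC)
cv2.imwrite("pics/g2.png",np.hstack([a,cv2.resize(x[200:400,220:420],(400,400))])[...,::-1])
E
```

```text
tcp scene [[236.1 242.9]] g1 [[255. 175.]] wrist/2+480 [[639. 142.]]
near_top scene [[229.6 244.2]] g1 [[239. 178.]] wrist/2+480 [[637. 188.]]
near_bot scene [[230.8 253.6]] g1 [[242. 201.]] wrist/2+480 [[637. 173.]]
far_top scene [[238.5 222.7]] g1 [[260. 126.]] wrist/2+480 [[636. 114.]]
far_bot scene [[239.5 231.9]] g1 [[263. 148.]] wrist/2+480 [[637. 107.]]
```

View pics/g2.png

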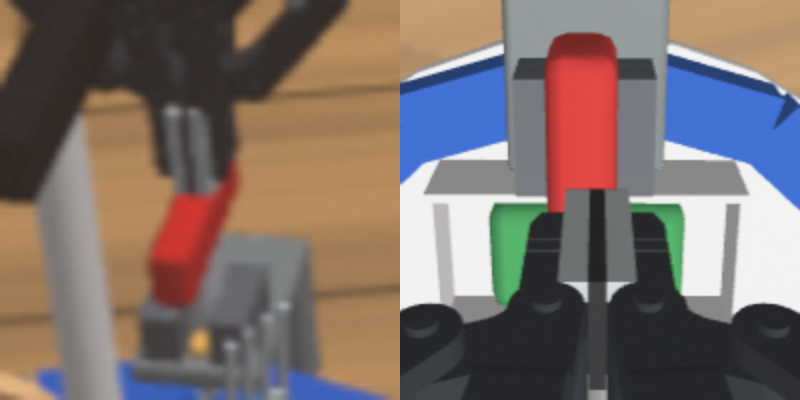

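The pads (crop at (192,195) in the scene view, (600,190) in the wrist view) look shut, ending at the top of the bar, though the TCP reads 24 mm lower. I'll check the heights numerically against the bar's apparent size, and open the hand one step to compare.

```bash
python3 - <<'E'
from h import *
s=sense();print(s["t"],s["gripper_width"],s["grasp_force"],s["force"],s["torque"],s["tcp_pos"])
w=camera_info("wrist");x=grab_frame("wrist");M=w["world_to_cam"];print("cam",(-M[:3,:3].T@M[:3,3]).round(4),"look",(-M[2,:3]).round(3),w["fx"])
H,S,V=cv2.split(cv2.cvtColor(x,cv2.COLOR_RGB2HSV));red=((H<8)|(H>172))&(S>150)&(V>80)
u=np.array([.968,-.25,0]);n=np.array([.25,.968,0]);b=np.array([.514,-.064,0])
for r in range(210,310,10):
    xs=np.nonzero(red[r,280:350])[0]+280
    print(r,(xs.min(),xs.max(),len(xs)) if len(xs) else None)
for d in(-.0375,-.03,-.02,-.01,0):
    print(d,proj(w,[b+d*u+.008*n+[0,0,.13],b+d*u-.008*n+[0,0,.13]]).round(1).tolist())
E
```

```text
3.3167 -0.00018984121076718946 0.0 [-0.07551461 -0.48448396 -0.4288435 ] [0.01971121 0.01087299 0.00296405] [ 0.51425355 -0.06230651  0.10461858]
cam [ 0.4351 -0.0414  0.2776] look [ 0.308 -0.079 -0.948] 367.32279923642807
210 None
220 (np.int64(297), np.int64(324), 28)
230 (np.int64(294), np.int64(328), 35)
240 (np.int64(293), np.int64(327), 35)
250 (np.int64(293), np.int64(327), 35)
260 (np.int64(293), np.int64(327), 35)
270 (np.int64(294), np.int64(327), 34)
280 (np.int64(294), np.int64(327), 34)
290 (np.int64(294), np.int64(327), 34)
300 (np.int64(294), np.int64(301), 8)
-0.0375 [[332.0, 228.5], [293.9, 228.5]]
-0.03 [[331.8, 245.3], [294.3, 245.3]]
-0.02 [[331.5, 267.0], [294.7, 267.0]]
-0.01 [[331.3, 287.9], [295.2, 287.9]]
0 [[331.0, 307.9], [295.6, 307.9]]
```

The pads are resting just above the bar: their tips end about 25 mm higher than the TCP reads, and they sit about 3 mm to the +y side. I'll open, go lower in small steps, and close again.

Call:
move_arm:
  motion:
    - {"hand": 0.7,"tx": 0,"ty": -0.003,"tz": 0,"yaw": 0}
    - {"hand": 0.7,"tx": 0,"ty": 0,"tz": 0,"yaw": 0}
    - {"hand": 0.7,"tx": 0,"ty": 0,"tz": 0,"yaw": 0}
    - {"hand": 0.7,"tx": 0,"ty": 0,"tz": 0,"yaw": 0}
    - {"hand": 0.7,"tx": 0,"ty": 0,"tz": 0.006,"yaw": 0}
    - {"hand": 0.7,"tx": 0,"ty": 0,"tz": 0.006,"yaw": 0}
    - {"hand": 0.7,"tx": 0,"ty": 0,"tz": 0,"yaw": 0}

```text
t: 3.95
tcp_pos: [0.512, -0.0647, 0.0902]
orientation: [-0.002, 0.126, 0.992, 0.0]
force: [-0.1, 0.4, -0.3]
gripper_width: 0.0598
grasp_force: 0.0
```

```bash
python3 - <<'E'
from h import *
togo([.514,-.064,.092],-.252)
s=sense();print(s["torque"])
im=grab_frame("scene");x=grab_frame("wrist")
a=cv2.resize(im[190:260,200:270],(400,400),interpolation=cv2.INTER_CUBIC)
cv2.imwrite("pics/g3.png",np.hstack([a,cv2.resize(x[180:480,170:470],(400,400))])[...,::-1])
w=camera_info("wrist");print("tcp in g3 right",((proj(w,s["tcp_pos"])-[170,180])*4/3+[400,0]).round())
E
```

```text
t 3.95 tcp [ 0.512  -0.0647  0.0902] xyaw 2.889 tool shift [-0.0017  0.0012 -0.0018] tool yaw deg -0.0 F [-0.1  0.4 -0.3] w 0.0598 g 0.0 q6 -1.64 tilt [-0.003  0.001 -1.   ]
[-0.04234424  0.0103778  -0.05579968]
tcp in g3 right [[596. 135.]]
```

View pics/g3.png

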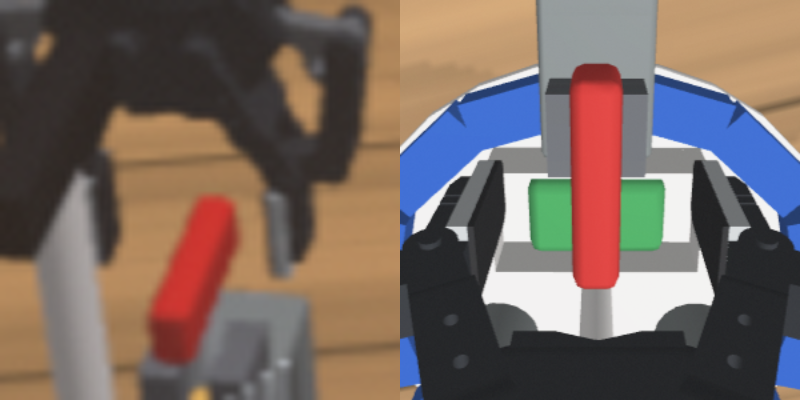

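The fingers now straddle the bar symmetrically: bar at column 597, pads at 490 and 706. The scene view shows the tips at (280,272), still around z 0.12. I'll go 14 mm lower and close.

Call:
move_arm:
  motion:
    - {"hand": 0.7,"tx": 0,"ty": 0,"tz": 0.007,"yaw": 0}
    - {"hand": 0.7,"tx": 0,"ty": 0,"tz": 0.007,"yaw": 0}
    - {"hand": 0.7,"tx": 0,"ty": 0,"tz": 0,"yaw": 0}
    - {"hand": 0.2,"tx": 0,"ty": 0,"tz": 0,"yaw": 0}
    - {"hand": 0.1,"tx": 0,"ty": 0,"tz": 0,"yaw": 0}
    - {"hand": 0,"tx": 0,"ty": 0,"tz": 0,"yaw": 0}
    - {"hand": 0,"tx": 0,"ty": 0,"tz": 0,"yaw": 0}
    - {"hand": 0,"tx": 0,"ty": 0,"tz": 0,"yaw": 0}
  force: 60

```text
t: 4.72
tcp_pos: [0.5135, -0.0656, 0.0787]
orientation: [0.0, 0.126, 0.992, -0.0]
force: [-1.3, -0.8, 1.4]
gripper_width: 0.0145
grasp_force: 59.8
```

Gripped, with a width of 14.5 mm at 60 N. Next: pull up 26 mm and check the spring force.

Call:
move_arm:
  motion:
    - {"hand": 0,"tx": 0,"ty": 0,"tz": -0.006,"yaw": 0}
    - {"hand": 0,"tx": 0,"ty": 0,"tz": -0.007,"yaw": 0}
    - {"hand": 0,"tx": 0,"ty": 0,"tz": -0.007,"yaw": 0}
    - {"hand": 0,"tx": 0,"ty": 0,"tz": -0.006,"yaw": 0}
    - {"hand": 0,"tx": 0,"ty": 0,"tz": 0,"yaw": 0}
    - {"hand": 0,"tx": 0,"ty": 0,"tz": 0,"yaw": 0}

```text
t: 5.22
tcp_pos: [0.5131, -0.0654, 0.1038]
orientation: [0.0, 0.126, 0.992, -0.0]
force: [3.4, -3.7, -10.1]
gripper_width: 0.0148
grasp_force: 58.7
```

Force is -10 N at about 25 mm of lift, as expected. Now the clockwise twist.

Call:
move_arm:
  motion:
    - {"hand": 0,"tx": 0,"ty": 0,"tz": 0,"yaw": 7}
    - {"hand": 0,"tx": 0,"ty": 0,"tz": 0,"yaw": 7}
    - {"hand": 0,"tx": 0,"ty": 0,"tz": 0,"yaw": 7}
    - {"hand": 0,"tx": 0,"ty": 0,"tz": 0,"yaw": 7}
    - {"hand": 0,"tx": 0,"ty": 0,"tz": 0,"yaw": 7}
    - {"hand": 0,"tx": 0,"ty": 0,"tz": 0,"yaw": 7}
    - {"hand": 0,"tx": 0,"ty": 0,"tz": 0,"yaw": 7}
    - {"hand": 0,"tx": 0,"ty": 0,"tz": 0,"yaw": 7}
    - {"hand": 0,"tx": 0,"ty": 0,"tz": 0,"yaw": 7}
    - {"hand": 0,"tx": 0,"ty": 0,"tz": 0,"yaw": 7}
    - {"hand": 0,"tx": 0,"ty": 0,"tz": 0,"yaw": 7}
    - {"hand": 0,"tx": 0,"ty": 0,"tz": 0,"yaw": 3}

```text
t: 6.22
tcp_pos: [0.5138, -0.0652, 0.1037]
orientation: [0.001, 0.736, 0.677, 0.001]
force: [4.2, -3.5, -10.2]
gripper_width: 0.0147
grasp_force: 58.8
```

```bash
python3 - <<'E'
from h import *
togo([.514,-.065,.1],-.252);print(sense()["torque"])
E
```

```text
t 6.22 tcp [ 0.5138 -0.0652  0.1037] xyaw 1.488 tool shift [0.0002 0.0001 0.0037] tool yaw deg -80.3 F [  4.2  -3.5 -10.2] w 0.0147 g 58.8 q6 -0.24 tilt [ 0.002 -0.    -1.   ]
[-0.53865813 -1.09608415 -0.01878085]
```

Call:
move_arm:
  motion:
    - {"hand": 0,"tx": 0,"ty": 0,"tz": 0.003,"yaw": 0}
    - {"hand": 0,"tx": 0,"ty": 0,"tz": 0.003,"yaw": 0}
    - {"hand": 0.7,"tx": 0,"ty": 0,"tz": 0,"yaw": 0}
    - {"hand": 0.7,"tx": 0,"ty": 0,"tz": 0,"yaw": 0}
    - {"hand": 0.7,"tx": 0,"ty": 0,"tz": 0,"yaw": 0}
    - {"hand": 0.7,"tx": 0,"ty": 0,"tz": -0.03,"yaw": 0}
    - {"hand": 0.7,"tx": 0,"ty": 0,"tz": -0.036,"yaw": 0}
    - {"hand": 0.7,"tx": 0,"ty": 0,"tz": -0.036,"yaw": 0}
    - {"hand": 0.7,"tx": 0,"ty": 0,"tz": -0.036,"yaw": 0}
    - {"hand": 0.7,"tx": 0,"ty": 0,"tz": -0.036,"yaw": 0}
    - {"hand": 0.7,"tx": 0,"ty": 0,"tz": -0.036,"yaw": 0}
    - {"hand": 0.7,"tx": 0,"ty": 0,"tz": 0,"yaw": 0}

```text
t: 7.22
tcp_pos: [0.5163, -0.0658, 0.3189]
orientation: [0.007, 0.734, 0.679, 0.004]
force: [0.4, -0.4, 1.4]
gripper_width: 0.06
grasp_force: 0.0
```

```bash
python3 - <<'E'
from h import *
togo([.634,-.0955,.305],-.252)
c=camera_info("wrist");im=grab_frame("wrist");t=grab_frame("top")
cv2.imwrite("pics/t2.png",np.hstack([cv2.resize(t[150:310,320:480],(400,400),interpolation=cv2.INTER_CUBIC),cv2.resize(im[:,:],(400,300)).repeat(1,0) if 0 else cv2.copyMakeBorder(cv2.resize(im,(400,300)),0,100,0,0,cv2.BORDER_CONSTANT)])[...,::-1])
E
```

```text
t 7.22 tcp [ 0.5163 -0.0658  0.3189] xyaw 1.494 tool shift [-0.0205  0.1194  0.0158] tool yaw deg -80.0 F [ 0.4 -0.4  1.4] w 0.06 g 0.0 q6 -0.25 tilt [ 0.015 -0.004 -1.   ]
```

View pics/t2.png

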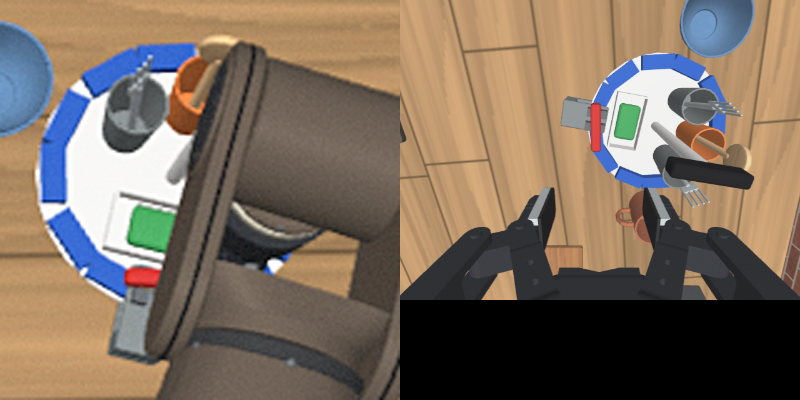

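The plunger's T-bar now stands crosswise (red bar at (140,277) in the top crop) and the carousel is unmoved. Next I'll go over the black handle.

Call:
move_arm:
  motion:
    - {"hand": 0.7,"tx": -0.005,"ty": 0.03,"tz": 0,"yaw": 0}
    - {"hand": 0.7,"tx": -0.005,"ty": 0.03,"tz": 0,"yaw": 0}
    - {"hand": 0.7,"tx": -0.005,"ty": 0.03,"tz": 0,"yaw": 0}
    - {"hand": 0.7,"tx": -0.005,"ty": 0.03,"tz": 0,"yaw": 0}
    - {"hand": 0.7,"tx": 0,"ty": 0,"tz": 0,"yaw": 7}
    - {"hand": 0.7,"tx": 0,"ty": 0,"tz": 0,"yaw": 7}
    - {"hand": 0.7,"tx": 0,"ty": 0,"tz": 0,"yaw": 7}
    - {"hand": 0.7,"tx": 0,"ty": 0,"tz": 0,"yaw": 7}
    - {"hand": 0.7,"tx": 0,"ty": 0,"tz": 0,"yaw": 7}
    - {"hand": 0.7,"tx": 0,"ty": 0,"tz": 0,"yaw": 7}
    - {"hand": 0.7,"tx": 0,"ty": 0,"tz": 0,"yaw": 7}
    - {"hand": 0.7,"tx": 0,"ty": 0,"tz": 0,"yaw": 7}

```text
t: 8.32
tcp_pos: [0.6302, -0.0939, 0.3056]
orientation: [-0.001, 0.968, 0.252, -0.002]
force: [-0.5, -0.4, -0.3]
gripper_width: 0.0599
grasp_force: 0.0
```

Call:
move_arm:
  motion:
    - {"hand": 0.7,"tx": 0,"ty": 0,"tz": 0,"yaw": 7}
    - {"hand": 0.7,"tx": 0,"ty": 0,"tz": 0,"yaw": 7}
    - {"hand": 0.7,"tx": 0,"ty": 0,"tz": 0,"yaw": 7}
    - {"hand": 0.7,"tx": 0,"ty": 0,"tz": 0,"yaw": 7}
    - {"hand": 0.7,"tx": 0,"ty": 0,"tz": 0,"yaw": 7}
    - {"hand": 0.7,"tx": 0,"ty": 0,"tz": 0,"yaw": 7}
    - {"hand": 0.7,"tx": 0,"ty": 0,"tz": 0,"yaw": 2}
    - {"hand": 0.7,"tx": 0,"ty": 0,"tz": 0,"yaw": 0}

```text
t: 8.98
tcp_pos: [0.6303, -0.0939, 0.3057]
orientation: [-0.001, 0.992, -0.126, -0.002]
force: [-0.3, -1.2, 0.1]
gripper_width: 0.0599
grasp_force: 0.0
```

```bash
python3 - <<'E'
from h import *
togo([.634,-.096,.235],-.252)
c=camera_info("wrist");im=grab_frame("wrist");cv2.imwrite("pics/w3.png",im[...,::-1])
V=im.max(2);u=np.array([.968,-.25,0]);b=np.array([.634,-.096,.275])
for d in(-.045,0,.045):print(d,proj(c,b+d*u).round())
p=proj(c,b-.03*u)[0].astype(int)
for r in range(max(p[1]-60,0),min(p[1]+90,480),15):
    xs=np.nonzero(V[r,200:440]<55)[0]+200;print(r,len(xs),xs[:1],xs[-1:])
E
```

```text
t 8.98 tcp [ 0.6303 -0.0939  0.3057] xyaw -0.252 tool shift [0.0045 0.0011 0.0707] tool yaw deg -0.0 F [-0.3 -1.2  0.1] w 0.0599 g 0.0 q6 1.52 tilt [-0.004  0.002 -1.   ]
-0.045 [[321. 320.]]
0 [[321. 254.]]
0.045 [[321. 178.]]
239 29 [308] [336]
254 29 [308] [336]
269 28 [308] [335]
284 28 [308] [335]
299 27 [309] [335]
314 61 [214] [422]
329 61 [202] [434]
344 66 [200] [439]
359 63 [200] [439]
374 69 [200] [439]
```

The handle is at columns 308–336, centred on the prediction of 321. I'll descend and grip it.

Call:
move_arm:
  motion:
    - {"hand": 0.7,"tx": 0.004,"ty": 0.001,"tz": 0.02,"yaw": 0}
    - {"hand": 0.7,"tx": 0,"ty": 0,"tz": 0.025,"yaw": 0}
    - {"hand": 0.7,"tx": 0,"ty": 0,"tz": 0.015,"yaw": 0}
    - {"hand": 0.7,"tx": 0,"ty": 0,"tz": 0.015,"yaw": 0}
    - {"hand": 0.7,"tx": 0,"ty": 0,"tz": 0,"yaw": 0}
    - {"hand": 0.2,"tx": 0,"ty": 0,"tz": 0,"yaw": 0}
    - {"hand": 0.1,"tx": 0,"ty": 0,"tz": 0,"yaw": 0}
    - {"hand": 0,"tx": 0,"ty": 0,"tz": 0,"yaw": 0}
    - {"hand": 0,"tx": 0,"ty": 0,"tz": 0,"yaw": 0}
    - {"hand": 0,"tx": 0,"ty": 0,"tz": 0,"yaw": 0}
  force: 50

```text
t: 9.87
tcp_pos: [0.6355, -0.0976, 0.2352]
orientation: [0.001, 0.992, -0.126, 0.001]
force: [-1.6, -3.9, 3.5]
gripper_width: 0.0159
grasp_force: 52.7
```

```bash
python3 - <<'E'
from h import *
togo([.634,-.096,.235],.795)
E
```

```text
t 9.87 tcp [ 0.6355 -0.0976  0.2352] xyaw -0.252 tool shift [-0.0018 -0.0011  0.0002] tool yaw deg -60.0 F [-1.6 -3.9  3.5] w 0.0159 g 52.7 q6 1.51 tilt [ 0.002 -0.003 -1.   ]
```

Gripped. Now a 60° anticlockwise turn, which is tool yaw -60.

Call:
move_arm:
  motion:
    - {"hand": 0,"tx": 0,"ty": 0,"tz": 0,"yaw": -5}
    - {"hand": 0,"tx": 0,"ty": 0,"tz": 0,"yaw": -5}
    - {"hand": 0,"tx": 0,"ty": 0,"tz": 0,"yaw": -5}
    - {"hand": 0,"tx": 0,"ty": 0,"tz": 0,"yaw": -5}
    - {"hand": 0,"tx": 0,"ty": 0,"tz": 0,"yaw": -5}
    - {"hand": 0,"tx": 0,"ty": 0,"tz": 0,"yaw": -5}
    - {"hand": 0,"tx": 0,"ty": 0,"tz": 0,"yaw": -5}
    - {"hand": 0,"tx": 0,"ty": 0,"tz": 0,"yaw": -5}
    - {"hand": 0,"tx": 0,"ty": 0,"tz": 0,"yaw": -5}
    - {"hand": 0,"tx": 0,"ty": 0,"tz": 0,"yaw": -5}
    - {"hand": 0,"tx": 0,"ty": 0,"tz": 0,"yaw": -5}
    - {"hand": 0,"tx": 0,"ty": 0,"tz": 0,"yaw": -5}

```text
t: 10.87
tcp_pos: [0.6353, -0.097, 0.2352]
orientation: [0.001, 0.921, 0.389, 0.001]
force: [-2.3, -1.8, 3.7]
gripper_width: 0.0161
grasp_force: 52.7
```

Call:
move_arm:
  motion:
    - {"hand": 0,"tx": 0,"ty": 0,"tz": 0,"yaw": 0}
    - {"hand": 0,"tx": 0,"ty": 0,"tz": 0,"yaw": 0}
    - {"hand": 0,"tx": 0,"ty": 0,"tz": 0,"yaw": 0}
    - {"hand": 0,"tx": 0,"ty": 0,"tz": 0,"yaw": 0}

```text
t: 11.2
tcp_pos: [0.6353, -0.097, 0.2352]
orientation: [0.001, 0.922, 0.386, 0.0]
force: [-2.3, -2.2, 5.6]
gripper_width: 0.0164
grasp_force: 53.0
```

```bash
python3 - <<'E'
from h import *
togo([.634,-.096,.235],.795);print(sense()["torque"])
E
```

```text
t 11.2 tcp [ 0.6353 -0.097   0.2352] xyaw 0.793 tool shift [-0.0002 -0.0016  0.0002] tool yaw deg -0.1 F [-2.3 -2.2  5.6] w 0.0164 g 53.0 q6 0.47 tilt [ 0.002 -0.002 -1.   ]
[-0.34061225  0.4923796   0.06570326]
```

The tool has turned 1.045 rad. Release, go up, and measure the handle's angle.

Call:
move_arm:
  motion:
    - {"hand": 0.7,"tx": 0,"ty": 0,"tz": 0,"yaw": 0}
    - {"hand": 0.7,"tx": 0,"ty": 0,"tz": 0,"yaw": 0}
    - {"hand": 0.7,"tx": 0,"ty": 0,"tz": 0,"yaw": 0}
    - {"hand": 0.7,"tx": 0,"ty": 0,"tz": 0,"yaw": 0}
    - {"hand": 0.7,"tx": 0,"ty": 0,"tz": -0.025,"yaw": 0}
    - {"hand": 0.7,"tx": 0,"ty": 0,"tz": -0.035,"yaw": 0}
    - {"hand": 0.7,"tx": 0,"ty": 0,"tz": -0.03,"yaw": 0}
    - {"hand": 0.7,"tx": 0,"ty": 0,"tz": 0,"yaw": 0}
    - {"hand": 0.7,"tx": 0,"ty": 0,"tz": 0,"yaw": 0}

```text
t: 11.95
tcp_pos: [0.6362, -0.0964, 0.3263]
orientation: [0.002, 0.922, 0.387, 0.002]
force: [-0.4, -1.4, -0.0]
gripper_width: 0.0599
grasp_force: 0.0
```

```bash
python3 - <<'E'
from h import *
togo([.513,-.0655,.325],1.488)
c=camera_info("wrist");im=grab_frame("wrist");cv2.imwrite("pics/w4.png",im[...,::-1])
V=im.max(2);P=[]
for r in range(170,300,2):
    xs=np.nonzero(V[r,270:370]<55)[0]+270
    if 15<len(xs)<45:P.append([xs.mean(),r])
P=np.array(P);print(len(P),P[0],P[-1]);Q=onz(c,P,.272)[:,:2];k=np.polyfit(Q@[.7,.714],Q@[-.714,.7],1);print("handle yaw",np.arctan2(.714,.7)+np.arctan(k[0]),"foot+60",-.252+1.047)
E
```

```text
t 11.95 tcp [ 0.6362 -0.0964  0.3263] xyaw 0.795 tool shift [-0.0642 -0.1096  0.0005] tool yaw deg -39.7 F [-0.4 -1.4 -0. ] w 0.0599 g 0.0 q6 0.47 tilt [ 0.006 -0.001 -1.   ]
60 [317.5 180. ] [317. 298.]
handle yaw 0.791612723131673 foot+60 0.7949999999999999
```

The handle sits at 0.792 against a target of 0.795. Back to the plunger.

Call:
move_arm:
  motion:
    - {"hand": 0.7,"tx": -0.016,"ty": -0.0275,"tz": 0,"yaw": 0}
    - {"hand": 0.7,"tx": -0.016,"ty": -0.0275,"tz": 0,"yaw": 0}
    - {"hand": 0.7,"tx": -0.016,"ty": -0.0275,"tz": 0,"yaw": 0}
    - {"hand": 0.7,"tx": -0.016,"ty": -0.0275,"tz": 0,"yaw": 0}
    - {"hand": 0.7,"tx": 0,"ty": 0,"tz": 0,"yaw": -7}
    - {"hand": 0.7,"tx": 0,"ty": 0,"tz": 0,"yaw": -7}
    - {"hand": 0.7,"tx": 0,"ty": 0,"tz": 0,"yaw": -7}
    - {"hand": 0.7,"tx": 0,"ty": 0,"tz": 0,"yaw": -7}
    - {"hand": 0.7,"tx": 0,"ty": 0,"tz": 0,"yaw": -7}
    - {"hand": 0.7,"tx": 0,"ty": 0,"tz": 0,"yaw": -5}
    - {"hand": 0.7,"tx": 0,"ty": 0,"tz": 0,"yaw": 0}
    - {"hand": 0.7,"tx": 0,"ty": 0,"tz": 0,"yaw": 0}

```text
t: 13.0
tcp_pos: [0.511, -0.0647, 0.3211]
orientation: [-0.001, 0.735, 0.678, -0.001]
force: [-0.7, 0.5, 0.3]
gripper_width: 0.0597
grasp_force: 0.0
```

```bash
python3 - <<'E'
from h import *
togo([.5135,-.0655,.098],1.488)
im=grab_frame("wrist");s=grab_frame("scene");cv2.imwrite("pics/w5.png",np.hstack([cv2.copyMakeBorder(cv2.resize(im,(440,330)),0,30,0,0,cv2.BORDER_CONSTANT),cv2.resize(s[170:370,130:330],(360,360),interpolation=cv2.INTER_CUBIC)])[...,::-1])
c=camera_info("wrist");print(proj(c,[[.5135,-.0655,.15]]))
H,S,V=cv2.split(cv2.cvtColor(im,cv2.COLOR_RGB2HSV));red=((H<8)|(H>172))&(S>170)&(V>100)
n,l,st,ce=cv2.connectedComponentsWithStats(red.astype(np.uint8));i=1+st[1:,4].argmax();print(st[i],ce[i])
E
```

```text
t 13.0 tcp [ 0.511  -0.0647  0.3211] xyaw 1.491 tool shift [-0.0008  0.0033  0.2231] tool yaw deg 0.2 F [-0.7  0.5  0.3] w 0.0597 g 0.0 q6 -0.24 tilt [-0.003  0.001 -1.   ]
[[321.01132423 207.30659144]]
[ 315  166   15   77 1100] [321.74545455 203.53727273]
```

View pics/w5.png

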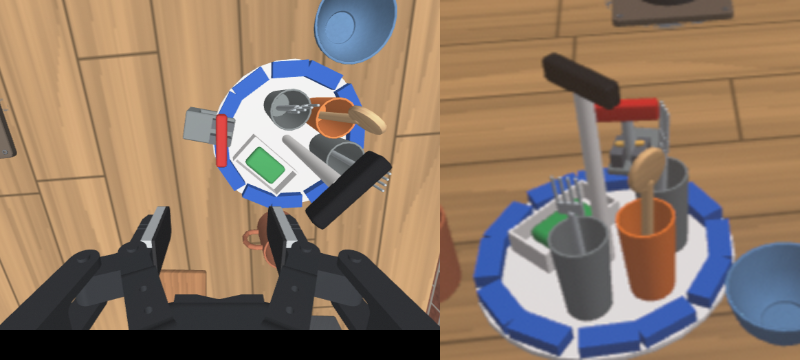

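The spoon is now on the bowl's side. The T-bar at (321,204) matches the predicted (321,207), and the nearest cup is well clear. Next: descend and grip the T-bar.

Call:
move_arm:
  motion:
    - {"hand": 0.55,"tx": -0.001,"ty": 0.003,"tz": 0.035,"yaw": 0}
    - {"hand": 0.55,"tx": 0,"ty": 0,"tz": 0.036,"yaw": 0}
    - {"hand": 0.55,"tx": 0,"ty": 0,"tz": 0.036,"yaw": 0}
    - {"hand": 0.55,"tx": 0,"ty": 0,"tz": 0.036,"yaw": 0}
    - {"hand": 0.55,"tx": 0,"ty": 0,"tz": 0.036,"yaw": 0}
    - {"hand": 0.55,"tx": 0,"ty": 0,"tz": 0.03,"yaw": 0}
    - {"hand": 0.55,"tx": 0,"ty": 0,"tz": 0.014,"yaw": 0}
    - {"hand": 0.55,"tx": 0,"ty": 0,"tz": 0,"yaw": 0}
    - {"hand": 0,"tx": 0,"ty": 0,"tz": 0,"yaw": 0}
    - {"hand": 0,"tx": 0,"ty": 0,"tz": 0,"yaw": 0}
    - {"hand": 0,"tx": 0,"ty": 0,"tz": 0,"yaw": 0}
    - {"hand": 0,"tx": 0,"ty": 0,"tz": 0,"yaw": 0}
  force: 60

```text
t: 14.1
tcp_pos: [0.5148, -0.0666, 0.1024]
orientation: [0.0, 0.734, 0.679, -0.0]
force: [-4.9, -0.3, 5.4]
gripper_width: 0.0148
grasp_force: 60.8
```

```bash
python3 - <<'E'
from h import *
togo([.5135,-.0655,.098],2.89)
E
```

```text
t 14.1 tcp [ 0.5148 -0.0666  0.1024] xyaw 1.493 tool shift [ 0.001  -0.0013  0.0044] tool yaw deg -80.0 F [-4.9 -0.3  5.4] w 0.0148 g 60.8 q6 -0.25 tilt [ 0.    -0.001 -1.   ]
```

Call:
move_arm:
  motion:
    - {"hand": 0,"tx": 0,"ty": 0,"tz": -0.004,"yaw": 0}
    - {"hand": 0,"tx": 0,"ty": 0,"tz": 0,"yaw": -7}
    - {"hand": 0,"tx": 0,"ty": 0,"tz": 0,"yaw": -7}
    - {"hand": 0,"tx": 0,"ty": 0,"tz": 0,"yaw": -7}
    - {"hand": 0,"tx": 0,"ty": 0,"tz": 0,"yaw": -7}
    - {"hand": 0,"tx": 0,"ty": 0,"tz": 0,"yaw": -7}
    - {"hand": 0,"tx": 0,"ty": 0,"tz": 0,"yaw": -7}
    - {"hand": 0,"tx": 0,"ty": 0,"tz": 0,"yaw": -7}
    - {"hand": 0,"tx": 0,"ty": 0,"tz": 0,"yaw": -7}
    - {"hand": 0,"tx": 0,"ty": 0,"tz": 0,"yaw": -7}
    - {"hand": 0,"tx": 0,"ty": 0,"tz": 0,"yaw": -7}
    - {"hand": 0,"tx": 0,"ty": 0,"tz": 0,"yaw": -7}

```text
t: 15.1
tcp_pos: [0.5145, -0.0656, 0.1027]
orientation: [0.0, 0.149, 0.989, 0.001]
force: [2.8, 0.2, -9.3]
gripper_width: 0.0145
grasp_force: 58.9
```

Call:
move_arm:
  motion:
    - {"hand": 0,"tx": 0,"ty": 0,"tz": 0,"yaw": -3}
    - {"hand": 0,"tx": 0,"ty": 0,"tz": 0,"yaw": 0}
    - {"hand": 0,"tx": 0,"ty": 0,"tz": 0,"yaw": 0}

```text
t: 15.35
tcp_pos: [0.5144, -0.0656, 0.1031]
orientation: [0.0, 0.127, 0.992, 0.001]
force: [3.0, 0.7, -8.8]
gripper_width: 0.0144
grasp_force: 58.9
```

```bash
python3 - <<'E'
from h import *
togo([.5135,-.0655,.079],2.89);print(sense()["torque"])
E
```

```text
t 15.35 tcp [ 0.5144 -0.0656  0.1031] xyaw 2.887 tool shift [ 0.0009 -0.0002  0.0241] tool yaw deg -0.2 F [ 3.   0.7 -8.8] w 0.0144 g 58.9 q6 -1.64 tilt [ 0.     0.002 -1.   ]
[ 0.38052158 -0.57512204  0.02846303]
```

Call:
move_arm:
  motion:
    - {"hand": 0,"tx": 0,"ty": 0,"tz": 0.005,"yaw": 0}
    - {"hand": 0,"tx": 0,"ty": 0,"tz": 0.005,"yaw": 0}
    - {"hand": 0,"tx": 0,"ty": 0,"tz": 0.005,"yaw": 0}
    - {"hand": 0,"tx": 0,"ty": 0,"tz": 0.004,"yaw": 0}
    - {"hand": 0,"tx": 0,"ty": 0,"tz": 0,"yaw": 0}
    - {"hand": 0,"tx": 0,"ty": 0,"tz": 0,"yaw": 0}

```text
t: 15.85
tcp_pos: [0.5145, -0.0658, 0.0849]
orientation: [-0.0, 0.126, 0.992, 0.001]
force: [2.1, 4.6, -6.6]
gripper_width: 0.0147
grasp_force: 59.2
```

The spring still pulls at -6.6 N, so the pin is in the notch rather than on the ring. Release and go up.

Call:
move_arm:
  motion:
    - {"hand": 0,"tx": 0,"ty": 0,"tz": 0.003,"yaw": 0}
    - {"hand": 0,"tx": 0,"ty": 0,"tz": 0,"yaw": 0}
    - {"hand": 0.6,"tx": 0,"ty": 0,"tz": 0,"yaw": 0}
    - {"hand": 0.6,"tx": 0,"ty": 0,"tz": 0,"yaw": 0}
    - {"hand": 0.6,"tx": 0,"ty": 0,"tz": 0,"yaw": 0}
    - {"hand": 0.6,"tx": 0,"ty": 0,"tz": -0.03,"yaw": 0}
    - {"hand": 0.6,"tx": 0,"ty": 0,"tz": -0.035,"yaw": 0}
    - {"hand": 0.6,"tx": 0,"ty": 0,"tz": -0.035,"yaw": 0}
    - {"hand": 0.6,"tx": 0,"ty": 0,"tz": -0.035,"yaw": 0}
    - {"hand": 0.6,"tx": 0,"ty": 0,"tz": -0.035,"yaw": 0}
    - {"hand": 0.6,"tx": 0,"ty": 0,"tz": 0,"yaw": 0}
    - {"hand": 0.6,"tx": 0,"ty": 0,"tz": 0,"yaw": 0}

```text
t: 16.85
tcp_pos: [0.5164, -0.0675, 0.2564]
orientation: [0.004, 0.126, 0.992, -0.002]
force: [0.5, 0.3, -1.0]
gripper_width: 0.051
grasp_force: 0.0
```

```bash
python3 - <<'E'
from h import *
togo([.5135,-.0655,.26],2.89)
a=cv2.imread("pics/scene0.png")
b=grab_frame("scene")[...,::-1]
def red(im):
    H,S,V=cv2.split(cv2.cvtColor(np.ascontiguousarray(im),cv2.COLOR_BGR2HSV));m=((H<6)|(H>174))&(S>190)&(V>90);m[:215]=0;m[262:]=0;m[:,:215]=0;m[:,250:]=0
    ys,xs=np.nonzero(m);return len(xs),xs.min(),xs.max(),ys.min(),ys.max(),xs.mean(),ys.mean()
print(red(a),red(b))
E
```

```text
t 16.85 tcp [ 0.5164 -0.0675  0.2564] xyaw 2.889 tool shift [ 0.0033  0.0012 -0.0036] tool yaw deg -0.0 F [ 0.5  0.3 -1. ] w 0.051 g 0.0 q6 -1.64 tilt [ 0.008 -0.004 -1.   ]
(106, np.int64(228), np.int64(239), np.int64(225), np.int64(244), np.float64(233.72641509433961), np.float64(234.67924528301887)) (114, np.int64(228), np.int64(239), np.int64(225), np.int64(244), np.float64(233.76315789473685), np.float64(234.76315789473685))
```

The red bar is back at exactly its home pixels, rows 225–244 in the scene view both at the start and now, so the plunger is fully home. I'm handing in.

```bash
python3 -c "
from rig import *
print(hand_in())"
```

```text
the job is handed in; nothing more can be done
None
```

Handed in at about 17 s (limit 58 s): the carousel is turned +60°, putting the spoon on the blue bowl's side, the plunger is back home in its notch by force and image checks, and the arm never went near the bowl, mug, bottle or tin; no verdict was returned.

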